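# Turn the foot scrubber ridged face up on the drying board

### The arm

A 6-joint arm with a two-finger parallel gripper is mounted at the origin on the work surface. World frame = base frame: x ahead of the robot, y to its left, z up, the work surface at z = 0. Lengths are in m, angles in rad, forces in N, time in s.
With the tool pointing down it reaches from about 0.325 to 0.775 m from the base axis. Payload 5.5 kg.
Tool frame: the origin (TCP) lies midway between the tips of the shut fingers; the grasp point (between the pads) lies 19 mm behind it; z points along the fingers, y is the line along which they close (so a half turn about z gives the same grasp; the last joint's range is limited). The gripper opens to 88 mm and grips with 3 to 60 N. Pads are 20 mm wide; open, the fingers measure 115 mm over their backs; the gripper's body (75 mm by 178 mm) begins 61 mm behind the grasp point.
Start: joints at [-1.266, 0.091, 1.231, -0, 1.82, -0.057], TCP at [0.212, -0.561, 0.223] pointing down, gripper open.
Joint ranges: [-2.87, 2.87], [-0.86, 2.18], [0.17, 2.46], [-1.51, 4.65], [0.06, 2.69], [-2.65, 2.65]. Speed limits (rad/s): [2.57, 2.57, 3.01, 3.14, 3.14, 3.14].

### API

Orientations are given as a 3x3 rotation matrix whose columns are the frame's x, y, z axes.
In Python, from plant import env gives the robot as it stands.
- The arm moves only by the shell command python3 -m jog 'ROWS' [FORCE]. ROWS is JSON, a list of rows, each an object of numbers: "tx", "ty", "tz": the shift along the tool's x, y, z in units of 50 mm (1.0 is 50 mm); "spin": the turn about the tool's z in units of 8 degrees (1.0 is 8 degrees); "fingers": the opening, from 0 (shut) to 1 (fully open). A call has 1 to 8 rows; each row is the pose to reach, as a shift and turn from the pose commanded when the call began, along the tool's axes at that moment; what a row does not reach only later rows make up. A row lasts 1/8 s, in which the tool goes at most 62.5 mm and 10.7 degrees, less where a joint would pass 70% of its speed; a pose out of reach is approached as far as the arm can. A call with a gripper value outside its range is refused whole. The fingers move at their own pace and stop on an object; FORCE is the grip in N (left out, the last holds). Time passes only in rows, so rows that repeat a pose let the fingers close. It gives the time, the measured TCP pose, the force, the opening and the grip force at its end, in the units of the state.
- env.state(): the state, without advancing time (a new reading comes with each control period).
- env.camera(name): name is "scene" or "side" or "wrist"; returns (picture, depth): 400x640x3 uint8, red, green, blue; 400x640 float32, m along the optical axis (not along the pixel's ray), 0 where there is no reading.
- env.camera_info(name): a dict with "fx", "fy", "cx", "cy" (pixels), "D" ([k1, k2, p1, p2, k3] as OpenCV has them; the pictures are not rectified), "extrinsics" (4x4, takes a point from world to camera coordinates); the wrist camera has in their place "hand_eye" (4x4, takes a point from camera to tool coordinates, whose origin is the TCP and whose axes are the flange's). Camera axes: x right, y down, z forward; pixel columns grow to the right and rows downward; lengths in m; the calibration is good to about 2 mm. A picture is of the moment at which its call begins: read the wrist's pose just before it. camera_info takes no time and is no camera call.
- env.finish_job(): hands the job in; it is judged then, once.
The state is a dict: "time": time; "joint_pos": joint angles; "dq": joint speeds; "joint_efforts": joint torques, N m; "ee_pos": TCP position; "tool_rot": TCP orientation; "force": force on the tool from outside, world axes, zero at the start; "ft_torque": the same for the moment, N m; "finger_gap": opening from 0.0 (shut) to 1.0 (fully open); "grasp_force": force on a finger pad.
Only numpy, scipy, OpenCV 4.12 (cv2) and the standard library are available. Lean on these libraries where they do the work, as an engineer would, in place of code of your own. Each camera call takes 0.05 s, during which the arm holds its last target. There are 200 camera calls.

### The job

The fired-clay foot scrubber lies on the cement ledge with its plain face up. Turn it over and leave it lying flat and wholly on the wooden drying board, ridged face up. Baked clay chips easily, so set it down rather than drop it, and leave the other things on the ledge where they stand.

Things in the scene. Friction and masses are not known exactly. Their poses are not given: they have to be found in the camera images.
- scrubber: Terracotta slab 88 (x) x 60 (y) x 22 mm (z), 0.2 kg. Face +z is plain, up at the start; face -z has five ridges along y, 7 wide, 5 high, 56 long, at x = -32, -16 .. 32. The other 18 mm is a plain slab with square flat sides and ends, so it can stand on an end. Origin: centre of the ridged face, at the ridge tops. Starts left or right of the middle, ridges down on the ledge.
- scrubber_center (a point): Centre of the scrubber, 11 mm from its origin along its z; axes as the scrubber's.
- board: Plain rectangular wooden drying board, fixed to the ledge, 220 (its x) x 180 (its y) x 8 mm thick, flat top. Origin: centre of its underside, on the ledge; z up.
- board_top (a point): Centre of the board's top face, 8 mm above the ledge; axes as the board's.
- bodna: Bystander, to be left alone: red plastic bodna (spouted water pot), 165 high and about 140 in diameter, spout and handle along its y (mm). Origin: centre of its underside, z up.
- tumbler: Bystander, to be left alone: glass tumbler, 105 high, 68 across the rim (mm). Origin: centre of its underside, z up.
- soap_case: Bystander, to be left alone: closed yellow soap case with a flip-top lid, 76 x 107 x 41 high (mm). Origin: centre of its underside, z up.
- plate: Bystander, to be left alone: round steel plate, 160 in diameter, 18 high (mm). Origin: centre of its underside, z up.
- brush_cup: Bystander, to be left alone: white ceramic cup, 74 in diameter, 95 high, holding two toothbrushes that rise to about 170 (mm). Origin: centre of its underside, z up.
- oil_bottle: Bystander, to be left alone: green glass bottle, 56 in diameter, 150 high (mm). Origin: centre of its underside, z up.
- comb: Bystander, to be left alone: flat black comb, 30 x 160 x 5 (mm). Origin: centre of its underside, z up.
Things that resemble listed ones, but are neither listed nor needed, are in the scene too. There is more than one size of the scrubber; the job needs the largest.

How it is judged:
At the end, for the whole second after the job is handed in: The scrubber lies ridged face up, level within 8 degrees, resting on the board (its centre 6 to 16 mm above the board's top, and within 90 mm of the board's centre along the board's x and 70 mm along its y), released and at rest (angle between scrubber's own z axis and vertical above 3 rad and x of scrubber_center in the frame of board_top between -0.09 and 0.09 m and y of scrubber_center in the frame of board_top between -0.07 and 0.07 m and z of scrubber_center in the frame of board_top between 0.006 and 0.016 m and linear speed of scrubber below 0.02 m/s and angular speed of scrubber below 0.2 rad/s); the robot touches nothing.
It fails at once if the scrubber is dropped or thrown (moves faster than 1.1 m/s while not held: a fall of some 60 mm; toppling over from standing on an end is slower) (linear speed of scrubber above 1.1 m/s and contact force between the fingers and scrubber below 0.1 N).
It fails at once if a bystander is pushed more than 30 mm or knocked over (bodna, tumbler, soap case, plate, brush cup, oil bottle, comb) (distance of any of bodna, tumbler, soap_case, plate, brush_cup, oil_bottle, comb from where it was at the start of the episode above 0.03 m).
It also fails if it takes over 61 s, if anything falls off the work surface, if the arm or the gripper's body presses on something with over 40 N, if the wrist force passes 120 N, or if a joint passes its speed limit or range.

## Working session

There is one attempt and no reset: what is moved stays moved. The work goes in short steps, Python scripts to look and compute and a shell command to move; the robot and the scene stay as the last step left them, time stands still between calls to the robot, and variables do not carry over. Pictures are saved under pics/ and viewed, at most 10 in all, crops included, and the job is handed in when it is done.

```bash
mkdir -p pics; ls; cat > h.py <<'E'
import numpy as np,cv2
from plant import env
def cloud(name):
    s=env.state();im,d=env.camera(name);i=env.camera_info(name)
    K=np.array([[i['fx'],0,i['cx']],[0,i['fy'],i['cy']],[0,0,1]])
    u,v=np.meshgrid(np.arange(640.),np.arange(400.))
    p=cv2.undistortPoints(np.stack([u,v],-1).reshape(-1,1,2),K,np.array(i['D'])).reshape(400,640,2)
    P=np.dstack([p*d[...,None],d])
    if 'extrinsics' in i: T=np.linalg.inv(np.array(i['extrinsics']))
    else:
        A=np.eye(4);A[:3,:3]=s['tool_rot'];A[:3,3]=s['ee_pos'];T=A@np.array(i['hand_eye'])
    W=P@T[:3,:3].T+T[:3,3];W[d==0]=np.nan
    return im,W
E
python3 - <<'E'
from h import *
for n in['scene','side']:
    im,W=cloud(n);cv2.imwrite(f'pics/{n}0.png',im[...,::-1]);np.save(n+'0.npy',W)
s=env.state();print(np.round(s['tool_rot'],3),s['ee_pos'],s['force'],s['finger_gap'])
print(env.camera_info('wrist')['hand_eye'])
E
```

```text
pics
[[ 0.935  0.354 -0.001]
 [ 0.354 -0.935  0.002]
 [ 0.    -0.002 -1.   ]] [ 0.21229871 -0.56091206  0.22162561] [-1.04454104 -0.10649079 -0.26478158] 1.0000032248535793
[[ 1.15470059e-03 -9.53115052e-01 -3.02605955e-01  8.39660182e-02]
 [ 9.99998850e-01  8.02980714e-04  1.28671050e-03  1.67611516e-04]
 [-9.83396395e-04 -3.02607093e-01  9.53114883e-01 -1.61658101e-01]
 [ 0.00000000e+00  0.00000000e+00  0.00000000e+00  1.00000000e+00]]
```

View pics/scene0.png

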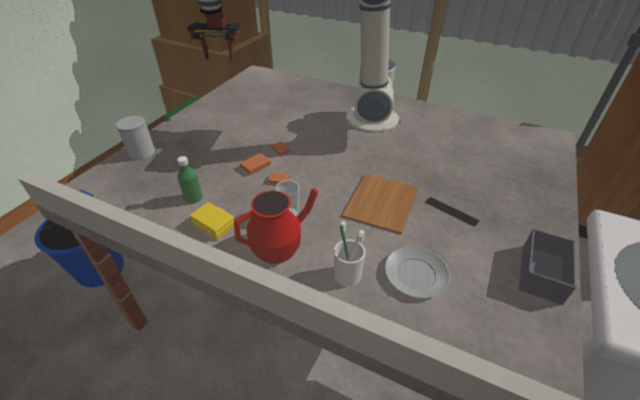

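View pics/side0.png

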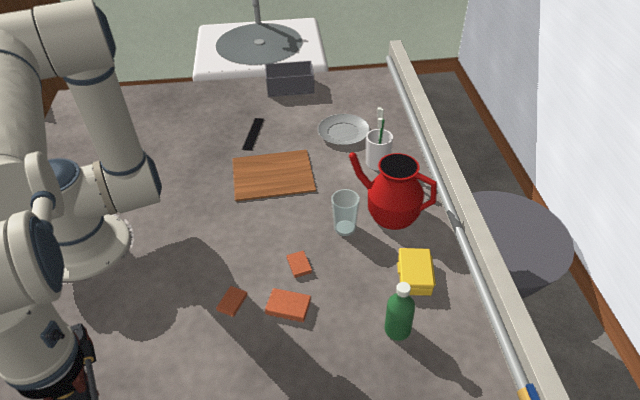

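Three terracotta slabs could be taken for the scrubber: side pixels (288,304), (232,300) and (299,264), which are (256,163), (281,148) and (279,178) in the scene view. The one at (288,304) looks largest. The board is at side pixel (273,175). Next I measure them and make one close crop.

```bash
python3 - <<'E'
from h import *
im=cv2.imread('pics/side0.png');W=np.load('side0.npy')
hsv=cv2.cvtColor(im,cv2.COLOR_BGR2HSV)
def rect(m,name,top):
    n,l,st,c=cv2.connectedComponentsWithStats(m.astype('uint8'))
    for k in range(1,n):
        if st[k,4]<150: continue
        q=W[l==k];q=q[~np.isnan(q[:,0])]
        z=np.percentile(q[:,2],80);t=q[abs(q[:,2]-z)<.004]
        r=cv2.minAreaRect((t[:,:2]*1000).astype('float32'))
        print(name,c[k].round(),'z',z.round(4),'rect',np.round(r[0],1),np.round(r[1],1),round(r[2],1),len(t))
m=(hsv[...,0]<12)&(hsv[...,1]>120)&(hsv[...,2]>60); m[:240]=0;m[:,:200]=0;m[:,340:]=0
rect(m,'slab',0)
m=(hsv[...,0]<20)&(hsv[...,1]>90)&(hsv[...,2]>60); m[:145]=0;m[205:]=0;m[:,:225]=0;m[:,322:]=0
rect(m,'board',0)
for n,(u,v) in dict(tumbler=(345,215),tumbtop=(345,195),soap=(415,265),bottle=(400,315),bodna=(392,200),comb=(253,134),cup=(378,150),plate=(344,128)).items(): print(n,W[v,u].round(3))
cv2.imwrite('pics/crop.png',cv2.resize(im[235:335,200:360],None,fx=4,fy=4,interpolation=cv2.INTER_CUBIC))
E
```

```text
slab [299. 264.] z 0.0152 rect [ 522.2 -136.8] [42.2 64. ] 12.7 361
slab [231. 301.] z 0.0157 rect [ 367.1 -222.4] [63.5 43.3] 58.5 435
slab [288. 305.] z 0.022 rect [ 490.5 -250.2] [60.5 88. ] 69.8 866
board [272. 175.] z 0.0071 rect [472.9 197.7] [219.7 187.1] 3.1 2847
tumbler [ 0.642 -0.058  0.076]
tumbtop [0.65  0.    0.086]
soap [ 0.781 -0.198  0.039]
bottle [ 0.708 -0.355  0.091]
bodna [ 0.756 -0.046  0.1  ]
comb [0.421 0.396 0.001]
cup [0.767 0.178 0.074]
plate [ 0.704  0.393 -0.002]
```

View pics/crop.png

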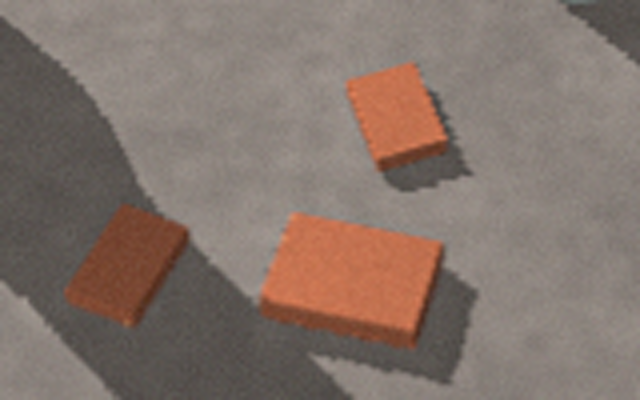

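The crop shows the slab at crop pixel (350,280) is clearly the largest, measuring 88 x 60. The other two are about 63 x 42. I'll go above its end on the +x' side.

```bash
python3 -m jog '[{"tx":1.1,"ty":-0.5,"tz":0.2,"spin":1.3,"fingers":1},{"tx":2.2,"ty":-1,"tz":0.4,"spin":2.6,"fingers":1},{"tx":3.4,"ty":-1.4,"tz":0.6,"spin":3.9,"fingers":1},{"tx":4.5,"ty":-1.9,"tz":0.8,"spin":5.1,"fingers":1},{"tx":5.6,"ty":-2.4,"tz":1,"spin":5.1,"fingers":1},{"tx":6.8,"ty":-2.9,"tz":1.2,"spin":5.1,"fingers":1},{"tx":7.93,"ty":-3.38,"tz":1.4,"spin":5.1,"fingers":1},{"tx":7.93,"ty":-3.38,"tz":1.4,"spin":5.1,"fingers":1}]' 3
python3 -m jog '[{"tx":0,"fingers":1},{"tx":0,"fingers":1}]'
cat > look.py <<'E'
from h import *
import sys
im,W=cloud('wrist');cv2.imwrite(f'pics/{sys.argv[1]}.png',im[...,::-1])
s=env.state();R=np.array(s['tool_rot']);p=np.array(s['ee_pos']);print(s['time'],p,R.round(3).tolist(),s['force'],s['finger_gap'],s['grasp_force'])
hsv=cv2.cvtColor(im[...,::-1].copy(),cv2.COLOR_BGR2HSV)
m=(hsv[...,0]<12)&(hsv[...,1]>120)&(hsv[...,2]>50)&(np.nan_to_num(W[...,2])>.008)
n,l,st,c=cv2.connectedComponentsWithStats(m.astype('uint8'))
for k in range(1,n):
    if st[k,4]<400: continue
    q=W[l==k];z=np.nanpercentile(q[:,2],80);t=q[abs(q[:,2]-z)<.004]
    r=cv2.minAreaRect((t[:,:2]*1000).astype('float32'))
    ctr=np.array([*r[0],z*1000])/1000
    print(c[k].round(),'z',z.round(4),np.nanmin(q[:,2]).round(4),np.nanmax(q[:,2]).round(4),np.round(r[0],1),np.round(r[1],1),round(r[2],1),'tool',((ctr-p)@R*1000).round(1))
E
python3 look.py w1
```

```text
time: 1.1
ee_pos: [0.5249, -0.2595, 0.1508]
tool_rot: [[0.941, -0.339, -0.002], [-0.339, -0.941, 0.002], [-0.003, -0.001, -1.0]]
force: [-0.6, 0.3, 0.1]
finger_gap: 0.998
grasp_force: 0.0
1.15 [ 0.52464628 -0.26016362  0.15104681] [[0.941, -0.34, -0.002], [-0.34, -0.941, 0.002], [-0.002, -0.001, -1.0]] [ 0.7080257  1.1319117 -0.6365256] 1.001992778389203 0.0
[18. 59.] z 0.0529 0.008 0.065 [741.4 -42.2] [19.  91.3] 54.7 tool [ 130.1 -278.5   98.2]
[314. 220.] z 0.0222 0.0081 0.0239 [ 489.  -245.7] [58.8 87. ] 69.3 tool [-38.1  -1.4 129. ]
[210. 249.] z 0.2065 0.008 0.2217 [ 550.  -217.7] [14.9  8.2] 26.7 tool [  9.4 -48.6 -55.5]
[422. 275.] z 0.2138 0.1493 0.2214 [ 518.3 -309.7] [ 7.5 14.1] 13.0 tool [ 10.7  48.7 -62.9]
[ 42. 317.] z 0.258 0.008 0.265 [ 577.8 -199.4] [19.5 10.9] 24.3 tool [  29.1  -75.3 -106.9]
[593. 317.] z 0.2586 0.2317 0.2652 [ 528.8 -341.8] [10.6 19.1] 17.6 tool [  31.3   75.3 -107.7]
[326. 301.] z 0.0156 0.008 0.0173 [ 381.4 -225.6] [62.7 17. ] 67.7 tool [-146.2   16.2  135.8]
[197. 349.] z 0.2323 0.2144 0.2352 [ 538.5 -216.3] [ 1.9 22. ] 71.3 tool [ -2.  -46.  -81.2]
[433. 347.] z 0.232 0.2143 0.2354 [ 508.7 -302. ] [ 1.5 20.4] 69.1 tool [ -1.   44.7 -81. ]schema error: expected keys tx, ty, tz, spin, fingers
```

```bash
python3 -m jog '[{"tx":-0.06,"ty":-0.03,"tz":1,"spin":0.1,"fingers":1},{"tx":-0.06,"ty":-0.03,"tz":2,"spin":0.1,"fingers":1},{"tx":-0.06,"ty":-0.03,"tz":2.6,"spin":0.1,"fingers":1},{"tx":-0.06,"ty":-0.03,"tz":2.92,"spin":0.1,"fingers":1},{"tx":-0.06,"ty":-0.03,"tz":2.92,"spin":0.1,"fingers":1},{"tx":-0.06,"ty":-0.03,"tz":2.92,"spin":0.1,"fingers":0.6}]' 4
python3 -m jog '[{"tx":0,"ty":0,"tz":0,"spin":0,"fingers":0.3},{"tx":0,"ty":0,"tz":0,"spin":0,"fingers":0.3},{"tx":0,"ty":0,"tz":0,"spin":0,"fingers":0.3},{"tx":0,"ty":0,"tz":0,"spin":0,"fingers":0.3},{"tx":0,"ty":0,"tz":0,"spin":0,"fingers":0.3}]' 4
```

```text
time: 1.9
ee_pos: [0.5219, -0.2613, 0.0086]
tool_rot: [[0.934, -0.357, 0.002], [-0.357, -0.934, -0.002], [0.003, 0.001, -1.0]]
force: [1.0, 0.1, 1.0]
finger_gap: 0.923
grasp_force: 0.0
time: 2.52
ee_pos: [0.522, -0.2604, 0.0078]
tool_rot: [[0.934, -0.356, 0.002], [-0.356, -0.934, -0.001], [0.002, -0.0, -1.0]]
force: [1.4, 1.4, 5.2]
finger_gap: 0.684
grasp_force: 4.0
```

```bash
python3 -m jog '[{"tx":0,"ty":0,"tz":-0.3,"spin":0,"fingers":0.3},{"tx":0,"ty":0,"tz":-0.6,"spin":0,"fingers":0.3},{"tx":0,"ty":0,"tz":-0.9,"spin":0,"fingers":0.3},{"tx":0,"ty":0,"tz":-1.3,"spin":0,"fingers":0.3},{"tx":0,"ty":0,"tz":-1.7,"spin":0,"fingers":0.3},{"tx":0,"ty":0,"tz":-2,"spin":0,"fingers":0.3},{"tx":0,"ty":0,"tz":-2,"spin":0,"fingers":0.3},{"tx":0,"ty":0,"tz":-2,"spin":0,"fingers":0.3}]' 4
python3 look.py w2 | grep -v '^\[.*0.2[0-9]*  *0'; python3 - <<'E'
from h import *
im,W=cloud('side');im=im[...,::-1];cv2.imwrite('pics/s2.png',cv2.resize(im[200:350,190:390],None,fx=3,fy=3,interpolation=cv2.INTER_CUBIC))
E
```

```text
time: 3.52
ee_pos: [0.5208, -0.2602, 0.1059]
tool_rot: [[0.934, -0.356, -0.001], [-0.356, -0.934, 0.001], [-0.001, -0.0, -1.0]]
force: [-0.3, -0.5, -2.0]
finger_gap: 0.684
grasp_force: 4.0
3.575 [ 0.52063346 -0.26007838  0.10546704] [[0.934, -0.356, -0.002], [-0.356, -0.934, 0.001], [-0.002, -0.0, -1.0]] [ 0.15824703 -0.34650205 -1.8553417 ] 0.684093457722526 3.999868333339691
[197. 243.] z 0.0157 0.0081 0.0173 [ 520.9 -132.9] [43.2 64.1] 14.0 tool [ -44.9 -118.9   89.9]
[239. 273.] z 0.167 0.106 0.1765 [ 542.  -231.9] [13.9  7.8] 25.4 tool [  9.8 -34.  -61.5]
[391. 273.] z 0.1671 0.1051 0.1772 [ 517.4 -295.3] [ 7.9 14.3] 25.5 tool [  9.4  34.  -61.6]
[233. 349.] z 0.1873 0.1707 0.1899 [ 530.8 -230.4] [ 1.  20.3] 68.9 tool [ -1.2 -31.4 -81.8]
[329. 343.] z 0.0158 0.0089 0.017 [ 358.5 -214.4] [63.6 29.4] 64.4 tool [-167.6   15.1   90. ]
```

View pics/s2.png

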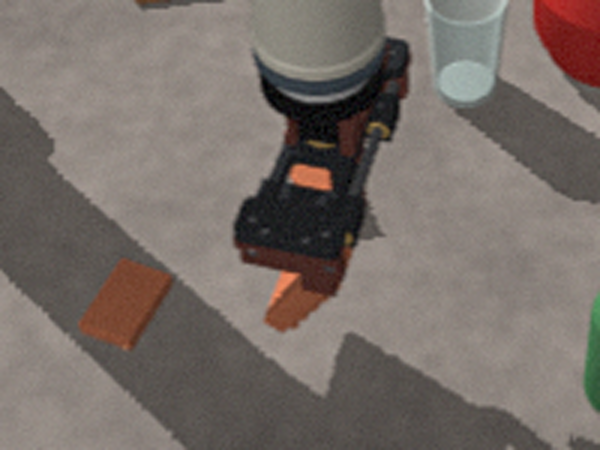

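The crop shows the slab held between the fingers, hanging steeply (lower end near crop pixel (285,315)). Next I measure its tilt with the wrist camera.

```bash
cat > tilt.py <<'E'
from h import *
s=env.state();im,W=cloud('wrist');R=np.array(s['tool_rot']);p=np.array(s['ee_pos'])
hsv=cv2.cvtColor(im,cv2.COLOR_RGB2HSV)
m=(hsv[...,0]<14)&(hsv[...,1]>110)
Q=((W-p)@R*1000); ok=m&(abs(Q[...,1])<24)&(abs(Q[...,0])<95)&(Q[...,2]>-45)&(W[...,2]>float(__import__('sys').argv[1]))
q=Q[ok];print(s['time'],p.round(4),s['force'].round(2),len(q))
for y in range(-45,100,5):
    t=q[abs(q[:,2]-y)<2.5]
    if len(t)>5: print('toolz',y,'x',np.percentile(t[:,0],[5,50,95]).round(1),len(t))
E
python3 tilt.py 0.02
```

```text
3.625 [ 0.5206 -0.2601  0.1054] [ 0.41 -0.11 -1.68] 2792
toolz -15 x [-2.8 -0.9  1.1] 330
toolz -10 x [-1.8  3.8  8.4] 1392
toolz -5 x [ 7.6 10.4 11.9] 687
toolz 0 x [ 9.7 10.2 11.2] 16
toolz 5 x [ 9.2 10.5 11.7] 367
```

View pics/w2.png

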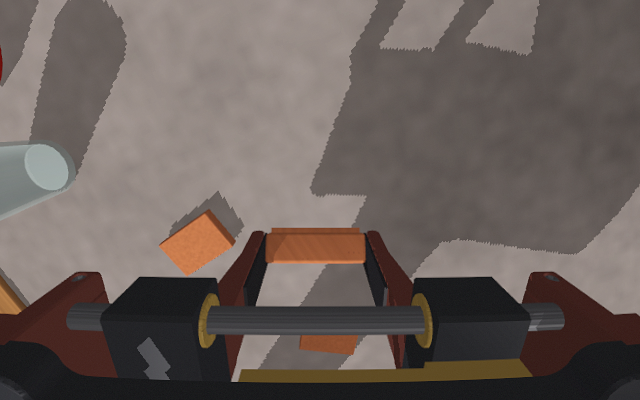

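The wrist view shows the slab's gripped end at (316,248) with its edge ridge at +x, so it has swung to about 38° off vertical, plain side toward -x. I'll carry it to the board, stand end B on it, then lean it over -x.

```bash
python3 -m jog '[{"tx":0,"ty":-0.3,"tz":-0.4,"spin":0,"fingers":0.3},{"tx":-0.1,"ty":-0.8,"tz":-0.7,"spin":0,"fingers":0.3},{"tx":-0.3,"ty":-1.5,"tz":-0.7,"spin":0,"fingers":0.3},{"tx":-0.5,"ty":-2.3,"tz":-0.7,"spin":0,"fingers":0.3},{"tx":-0.7,"ty":-3.1,"tz":-0.7,"spin":0,"fingers":0.3},{"tx":-0.9,"ty":-3.9,"tz":-0.7,"spin":0,"fingers":0.3},{"tx":-1.1,"ty":-4.5,"tz":-0.7,"spin":0,"fingers":0.3},{"tx":-1.1,"ty":-4.7,"tz":-0.7,"spin":0,"fingers":0.3}]' 4
python3 -m jog '[{"tx":-0.1,"ty":-0.5,"tz":0,"spin":0,"fingers":0.3},{"tx":-0.3,"ty":-1.2,"tz":0,"spin":0,"fingers":0.3},{"tx":-0.5,"ty":-2,"tz":0,"spin":0,"fingers":0.3},{"tx":-0.7,"ty":-2.7,"tz":0,"spin":0,"fingers":0.3},{"tx":-0.9,"ty":-3.2,"tz":0.2,"spin":0,"fingers":0.3},{"tx":-1,"ty":-3.5,"tz":0.4,"spin":0,"fingers":0.3},{"tx":-1,"ty":-3.5,"tz":0.6,"spin":0,"fingers":0.3},{"tx":-1,"ty":-3.5,"tz":0.6,"spin":0,"fingers":0.3}]' 4
python3 tilt.py 0.02
```

```text
time: 4.68
ee_pos: [0.5538, -0.0186, 0.1432]
tool_rot: [[0.935, -0.353, 0.002], [-0.353, -0.935, 0.0], [0.001, -0.001, -1.0]]
force: [-0.7, -0.7, -2.0]
finger_gap: 0.685
grasp_force: 4.0
time: 5.68
ee_pos: [0.5686, 0.159, 0.1102]
tool_rot: [[0.934, -0.357, -0.002], [-0.357, -0.934, -0.001], [-0.002, 0.002, -1.0]]
force: [-0.0, 0.7, -0.9]
finger_gap: 0.685
grasp_force: 4.0
5.675 [0.5686 0.159  0.1102] [-0.02  0.67 -0.93] 2851
toolz -15 x [-2.9 -1.3  0.6] 178
toolz -10 x [-2.6  3.4  8.7] 1586
toolz -5 x [ 7.6 10.7 12.1] 639
toolz 0 x [ 9.7 10.4 12. ] 70
toolz 5 x [ 9.4 11.1 12.6] 378
```

```bash
python3 -m jog '[{"tx":0,"ty":0,"tz":0.3,"spin":0,"fingers":0.3},{"tx":0,"ty":0,"tz":0.6,"spin":0,"fingers":0.3},{"tx":0,"ty":0,"tz":0.7,"spin":0,"fingers":0.3},{"tx":0,"ty":0,"tz":0.7,"spin":0,"fingers":0.3}]' 4
python3 -m jog '[{"tx":0,"ty":0,"tz":0.06,"spin":0,"fingers":0.3},{"tx":0,"ty":0,"tz":0.12,"spin":0,"fingers":0.3},{"tx":0,"ty":0,"tz":0.12,"spin":0,"fingers":0.3}]' 4
python3 tilt.py 0.02
```

```text
time: 6.22
ee_pos: [0.5691, 0.1598, 0.0765]
tool_rot: [[0.934, -0.357, -0.0], [-0.357, -0.934, -0.0], [0.0, 0.0, -1.0]]
force: [1.6, -1.3, -0.5]
finger_gap: 0.679
grasp_force: 4.0
time: 6.6
ee_pos: [0.5701, 0.1596, 0.0721]
tool_rot: [[0.934, -0.357, 0.003], [-0.357, -0.934, -0.001], [0.003, -0.0, -1.0]]
force: [1.5, -4.3, 5.6]
finger_gap: 0.68
grasp_force: 4.0
6.6 [0.5701 0.1596 0.0721] [ 1.5  -4.33  5.58] 3263
toolz -20 x [2.6 4.7 7.1] 534
toolz -15 x [ 5.6 10.  14.1] 1398
toolz -10 x [-2.8 15.8 17.4] 757
toolz -5 x [15.2 15.4 16.6] 21
toolz 0 x [14.8 16.  17.2] 376
toolz 5 x [-11.7 -11.1 -10.6] 50
toolz 20 x [-21.8 -21.  -20.3] 67
toolz 40 x [-33.8 -33.1 -32.5] 60
```

```bash
python3 -m jog '[{"tx":-0.12,"ty":0,"tz":-0.05,"spin":0,"fingers":0.3},{"tx":-0.24,"ty":0,"tz":-0.1,"spin":0,"fingers":0.3},{"tx":-0.36,"ty":0,"tz":-0.15,"spin":0,"fingers":0.3},{"tx":-0.48,"ty":0,"tz":-0.18,"spin":0,"fingers":0.3},{"tx":-0.6,"ty":0,"tz":-0.2,"spin":0,"fingers":0.3},{"tx":-0.6,"ty":0,"tz":-0.2,"spin":0,"fingers":0.3}]' 4
python3 tilt.py 0.02
```

```text
time: 7.4
ee_pos: [0.5405, 0.1712, 0.0805]
tool_rot: [[0.935, -0.356, -0.0], [-0.356, -0.935, 0.0], [-0.0, 0.0, -1.0]]
force: [-0.7, -0.5, -1.6]
finger_gap: 0.683
grasp_force: 4.0
7.4 [0.5405 0.1712 0.0805] [-0.72 -0.45 -1.62] 3451
toolz -20 x [2.1 5.5 9.5] 988
toolz -15 x [ 8.  13.4 17.7] 1593
toolz -10 x [16.2 16.9 17.6] 97
toolz -5 x [15.8 17.6 19.3] 576
toolz 10 x [13.1 13.7 14.2] 61
toolz 15 x [12.5 12.8 13. ] 12
toolz 25 x [7.8 7.9 8.1] 6
toolz 30 x [6.  6.8 7.6] 47
toolz 40 x [2.3 2.4 2.8] 9
toolz 55 x [-3.3 -2.9 -2.4] 55
```

```bash
python3 -m jog '[{"tx":0,"ty":0,"tz":0.06,"spin":0,"fingers":0.3},{"tx":0,"ty":0,"tz":0.12,"spin":0,"fingers":0.3},{"tx":-0.08,"ty":0,"tz":0.12,"spin":0,"fingers":0.3},{"tx":-0.16,"ty":0,"tz":0.12,"spin":0,"fingers":0.3},{"tx":-0.24,"ty":0,"tz":0.12,"spin":0,"fingers":0.3},{"tx":-0.24,"ty":0,"tz":0.12,"spin":0,"fingers":0.3}]' 4
python3 tilt.py 0.02
```

```text
time: 8.2
ee_pos: [0.5295, 0.1753, 0.0753]
tool_rot: [[0.934, -0.356, 0.0], [-0.356, -0.934, 0.0], [0.0, -0.0, -1.0]]
force: [-0.2, -1.9, 5.9]
finger_gap: 0.684
grasp_force: 4.0
8.2 [0.5295 0.1753 0.0753] [-0.16 -1.92  5.88] 4463
toolz -25 x [4.1 4.7 6.7] 7
toolz -20 x [ 2.7 10.3 17.5] 2499
toolz -15 x [16.8 17.9 18.5] 254
toolz -10 x [17.  18.8 20.8] 692
toolz -5 x [19.4 20.  20.5] 124
toolz 5 x [16.  16.9 17.8] 221
toolz 10 x [16.4 16.9 17.2] 78
toolz 20 x [12.8 13.6 14.6] 162
toolz 25 x [13.1 13.4 14.1] 106
toolz 35 x [10.1 10.3 11.3] 47
toolz 40 x [ 9.7 10.4 10.8] 144
toolz 50 x [7.1 7.4 8.1] 15
toolz 55 x [6.5 7.  7.8] 104
```

```bash
python3 -m jog '[{"tx":-0.1,"ty":0,"tz":0,"spin":0,"fingers":0.3},{"tx":-0.2,"ty":0,"tz":-0.02,"spin":0,"fingers":0.3},{"tx":-0.3,"ty":0,"tz":-0.02,"spin":0,"fingers":0.3},{"tx":-0.4,"ty":0,"tz":0,"spin":0,"fingers":0.3},{"tx":-0.5,"ty":0,"tz":0,"spin":0,"fingers":0.3},{"tx":-0.6,"ty":0,"tz":0.02,"spin":0,"fingers":0.3},{"tx":-0.6,"ty":0,"tz":0.02,"spin":0,"fingers":0.3}]' 4
python3 tilt.py 0.02
```

```text
time: 9.12
ee_pos: [0.5015, 0.1859, 0.0739]
tool_rot: [[0.934, -0.356, 0.0], [-0.356, -0.934, -0.0], [0.0, -0.0, -1.0]]
force: [-1.0, -0.6, 0.6]
finger_gap: 0.683
grasp_force: 4.0
9.125 [0.5015 0.1859 0.0739] [-1.03 -0.59  0.57] 6126
toolz -25 x [ 4.7 11.8 15.9] 345
toolz -20 x [ 0.9  9.6 17.1] 2312
toolz -15 x [16.8 18.7 21.4] 891
toolz -10 x [20.9 21.3 21.8] 297
toolz -5 x [20.9 21.1 21.2] 15
toolz 0 x [18.  20.1 22. ] 406
toolz 5 x [17.7 21.8 22.4] 344
toolz 10 x [21.6 22.  22.4] 95
toolz 15 x [19.7 21.1 22.6] 65
toolz 20 x [19.3 21.7 22.9] 445
toolz 25 x [22.4 22.7 22.8] 64
toolz 35 x [19.8 21.9 23.4] 419
toolz 40 x [23.  23.3 23.7] 101
toolz 50 x [21.  22.8 24. ] 304
toolz 55 x [23.6 24.1 24.4] 22
```

```bash
python3 -m jog '[{"tx":-0.14,"ty":0,"tz":0,"spin":0,"fingers":0.3},{"tx":-0.28,"ty":0,"tz":0.03,"spin":0,"fingers":0.3},{"tx":-0.42,"ty":0,"tz":0.06,"spin":0,"fingers":0.3},{"tx":-0.56,"ty":0,"tz":0.1,"spin":0,"fingers":0.3},{"tx":-0.7,"ty":0,"tz":0.16,"spin":0,"fingers":0.3},{"tx":-0.84,"ty":0,"tz":0.25,"spin":0,"fingers":0.3},{"tx":-0.84,"ty":0,"tz":0.25,"spin":0,"fingers":0.3}]' 4
python3 tilt.py 0.02
```

```text
time: 10.05
ee_pos: [0.4615, 0.2011, 0.0605]
tool_rot: [[0.935, -0.356, -0.002], [-0.356, -0.935, 0.0], [-0.001, 0.0, -1.0]]
force: [-1.7, -0.2, 2.7]
finger_gap: 0.687
grasp_force: 4.0
10.05 [0.4615 0.2011 0.0605] [-1.7  -0.19  2.75] 10002
toolz -30 x [ 7.6  9.6 11.3] 461
toolz -25 x [ 1.9 12.6 18.9] 2166
toolz -20 x [-2.1 19.7 21.8] 1017
toolz -15 x [20.  20.8 22.1] 302
toolz -10 x [21.6 25.9 29.6] 1421
toolz -5 x [29.1 30.3 30.8] 213
toolz 0 x [29.4 31.3 36.9] 756
toolz 5 x [31.9 37.4 39.9] 923
toolz 10 x [38.9 39.6 40.1] 56
toolz 15 x [39.4 43.2 47.1] 1071
toolz 20 x [43.3 48.3 49.1] 283
toolz 25 x [48.3 49.  54.4] 218
toolz 30 x [49.9 54.1 57.7] 934
toolz 35 x [57.5 58.1 58.2] 55
toolz 40 x [57.9 58.2 59.3] 126
```

```bash
python3 -m jog '[{"tx":-0.1,"ty":0,"tz":0.06,"spin":0,"fingers":0.3},{"tx":-0.2,"ty":0,"tz":0.13,"spin":0,"fingers":0.3},{"tx":-0.3,"ty":0,"tz":0.2,"spin":0,"fingers":0.3},{"tx":-0.4,"ty":0,"tz":0.32,"spin":0,"fingers":0.3},{"tx":-0.5,"ty":0,"tz":0.46,"spin":0,"fingers":0.3},{"tx":-0.57,"ty":0,"tz":0.58,"spin":0,"fingers":0.3},{"tx":-0.62,"ty":0,"tz":0.68,"spin":0,"fingers":0.3},{"tx":-0.62,"ty":0,"tz":0.68,"spin":0,"fingers":0.3}]' 4
python3 tilt.py 0.012
```

```text
time: 11.1
ee_pos: [0.4332, 0.2117, 0.0264]
tool_rot: [[0.934, -0.356, -0.001], [-0.356, -0.934, -0.0], [-0.0, 0.001, -1.0]]
force: [-0.2, 0.5, -0.9]
finger_gap: 0.682
grasp_force: 4.0
11.1 [0.4332 0.2117 0.0264] [-0.23  0.5  -0.89] 14243
toolz -30 x [ 2.  10.5 16. ] 2375
toolz -25 x [15.4 21.9 30.8] 2293
toolz -20 x [20.7 32.9 44.5] 2039
toolz -15 x [33.  42.8 57. ] 1884
toolz -10 x [46.7 52.8 61.4] 2236
toolz -5 x [61.7 68.5 75.5] 2458
toolz 0 x [76.3 78.9 81.6] 925
toolz 5 x [80.3 81.6 81.6] 33
```

```bash
python3 -m jog '[{"tx":-0.03,"ty":0,"tz":0.1,"spin":0,"fingers":0.3},{"tx":-0.06,"ty":0,"tz":0.2,"spin":0,"fingers":0.3},{"tx":-0.07,"ty":0,"tz":0.28,"spin":0,"fingers":0.3},{"tx":-0.07,"ty":0,"tz":0.28,"spin":0,"fingers":0.3},{"tx":-0.07,"ty":0,"tz":0.28,"spin":0,"fingers":0.3}]' 4
python3 tilt.py 0.012
```

```text
time: 11.78
ee_pos: [0.4303, 0.2129, 0.013]
tool_rot: [[0.934, -0.356, -0.0], [-0.356, -0.934, -0.0], [0.0, 0.0, -1.0]]
force: [-0.5, -0.0, -1.3]
finger_gap: 0.681
grasp_force: 4.0
11.775 [0.4303 0.2129 0.013 ] [-0.52 -0.02 -1.27] 15618
toolz -35 x [ 8.7  9.4 13. ] 34
toolz -30 x [ 0.2 11.7 28.6] 3354
toolz -25 x [14.3 31.2 54.6] 4142
toolz -20 x [34.3 55.4 75.3] 4811
toolz -15 x [61.2 68.2 82.3] 2798
toolz -10 x [78.8 82.8 84.2] 479
```

About 11° left, with the end some 15 mm up. I release it and retreat.

```bash
python3 -m jog '[{"tx":0,"ty":0,"tz":0,"spin":0,"fingers":1},{"tx":0,"ty":0,"tz":0,"spin":0,"fingers":1},{"tx":0,"ty":0,"tz":0,"spin":0,"fingers":1},{"tx":0,"ty":0,"tz":0,"spin":0,"fingers":1},{"tx":0,"ty":0,"tz":-0.5,"spin":0,"fingers":1},{"tx":0,"ty":0,"tz":-1.3,"spin":0,"fingers":1},{"tx":0,"ty":0,"tz":-2.2,"spin":0,"fingers":1},{"tx":0,"ty":0,"tz":-2.6,"spin":0,"fingers":1}]' 4
python3 look.py w3 | grep -v '^\[.*0.2[0-9]*  *0'; python3 - <<'E'
from h import *
im,W=cloud('side');im=im[...,::-1];cv2.imwrite('pics/s3.png',im)
E
```

```text
time: 12.82
ee_pos: [0.4313, 0.2135, 0.1461]
tool_rot: [[0.934, -0.356, 0.004], [-0.356, -0.934, 0.002], [0.003, -0.003, -1.0]]
force: [-0.4, -0.4, -0.9]
finger_gap: 1.003
grasp_force: 0.0
12.875 [0.4317172  0.21367319 0.14766093] [[0.934, -0.356, 0.006], [-0.356, -0.934, 0.002], [0.005, -0.004, -1.0]] [1.22630196 0.31200014 1.6473869 ] 0.9992103723938082 0.0
[606.   8.] z 0.0161 0.008 0.0181 [ 499.5 -119.8] [46.7 18.8] 73.4 tool [181.5 288.  131.1]
[316. 155.] z 0.0296 0.008 0.0318 [465.7 199.4] [58.1 86.2] 69.4 tool [ 36.3   1.8 118.2]
```

View pics/w3.png

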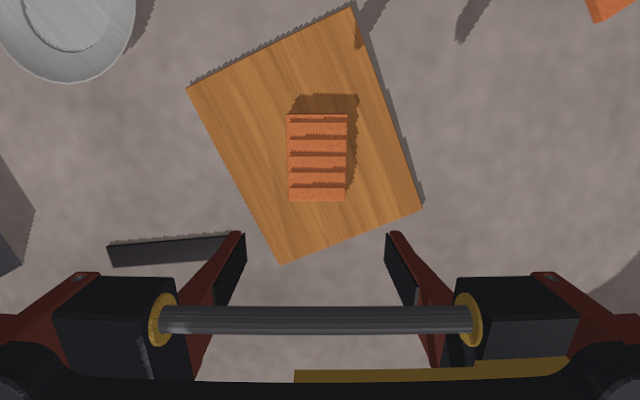

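View pics/s3.png

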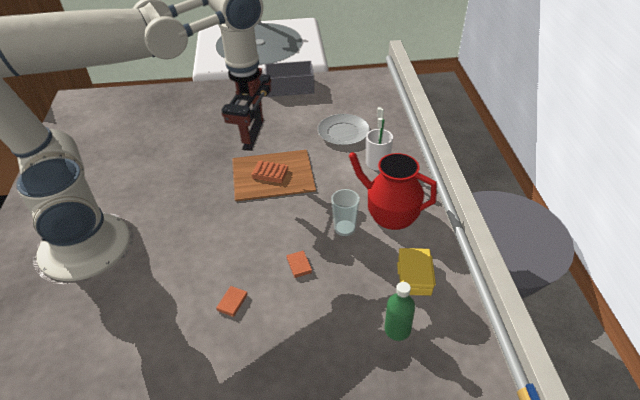

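The wrist view shows the slab flat on the board, five ridges up, at (316,155). Its top is at 30 mm and its centre about 7 mm from the board's centre. The side view shows it at (270,173), with the bystanders unmoved and the gripper clear.

```bash
python3 -c "
from plant import env
print(env.finish_job())"
```

```text
the job is handed in; nothing more can be done
None
```

I turned the scrubber over and set it down flat near the middle of the board, ridged face up, with the bystanders apparently unmoved; the job is handed in, but no verdict came back.

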